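Brace a sample jar in the bench holder and unscrew its tight cap

ROBOT

A 6-joint arm with a two-finger parallel gripper is mounted at the origin on the work surface. World frame = base frame: x ahead of the robot, y to its left, z up, the work surface at z = 0. Lengths are in mm, angles in rad, forces in N, time in s.
With the tool pointing down it reaches from about 350 to 975 mm from the base axis. Payload 7.1 kg.
Tool frame: the origin (TCP) lies at the very end of the fingers, on their centre line; the grasp point (between the pads) lies 19 mm behind it; y points along the fingers, x is the direction in which the jaws open and shut, and the axes are right-handed (so a half turn about y gives the same grasp; the last joint's range is limited). The gripper opens to 88 mm and grips with 3 to 60 N. Pads are 20 mm wide; open, the fingers measure 115 mm over their backs; the gripper's body (75 mm by 178 mm) begins 61 mm behind the grasp point.
Start: joints at [1.142, 0.423, 1.63, -0, 1.089, -0.019], TCP at [248.984, 573.247, 196.375] pointing down, gripper open.
Joint ranges: [-3, 3], [-0.9, 2.11], [0.09, 2.58], [-1.31, 4.45], [0.11, 2.69], [-2.54, 2.54]. Speed limits (rad/s): [2.39, 2.39, 3.01, 3.14, 3.14, 3.14].

INTERFACE

Orientations are given as a rotation vector (axis times angle).
In Python, from workcell import ctrl gives the robot as it stands. The module is installed in compiled form; this text tells all that it offers.
- The arm moves only by the tool jog_arm, never from a script. Its argument "steps" is a list of rows, each an object with "turn": the turn, a rotation vector about the world's x, y, z scaled (see below), a list of three; "dp": the shift along the world's x, y, z scaled (see below), a list of three; "claw": the opening, from 0 (shut) to 1 (fully open). In form: [{"turn": [wx, wy, wz], "dp": [x, y, z], "claw": claw}, ...]. A call has 1 to 12 rows; each row is the pose to reach, as a shift and turn from the pose measured when the call began, turning the shorter way round; what a row does not reach only later rows make up. The controller multiplies each number of a shift by 80 mm and each number of a turn by pi rad. A row lasts 1/12 s, in which the tool goes at most 41.7 mm and 7.16 degrees, less where a joint would pass 70% of its speed; a pose out of reach is approached as far as the arm can. A call with a number of a shift or a turn outside -1 to 1 is refused whole. A call with a gripper value outside its range is refused whole. The fingers move at their own pace and stop on an object; the grip force is fixed at half the most. Time passes only in rows, so rows that repeat a pose let the fingers close. It gives the time, the measured TCP pose, the force and the opening at its end, in the units of the state.
- ctrl.get_obs(): the state, without advancing time (a new reading comes with each control period).
- ctrl.get_image(name): name is "scene" or "top"; returns a dict with "img" (384x512x3 uint8, red, green, blue), "range_z" (384x512 float32, mm along the optical axis (not along the pixel's ray), 0 where there is no reading), "fovy" (degrees; the focal length in pixels is half the picture's height over the tangent of half this angle, whatever the lens; pixels are square), "cx", "cy" (the principal point, pixels), "camera_from_world" (4x4, takes a point from world to camera coordinates). Camera axes: x right, y down, z forward; pixel columns grow to the right and rows downward; lengths in mm; the calibration is good to about 2 mm. A picture is of the moment at which its call begins.
- ctrl.close_job(): hands the job in, once; it reports no verdict.
The state is a dict: "t": time; "qpos": joint angles; "qvel": joint speeds; "joint_torque": joint torques, N m; "ee_pos": TCP position; "orientation": TCP orientation; "ft_force": force on the tool from outside, world axes, zero at the start; "moment": the same for the moment, N m; "width": finger opening in mm.
Only numpy, scipy, OpenCV 4.12 (cv2) and the standard library are available. Lean on these libraries where they do the work, as an engineer would, in place of code of your own. Each camera call takes 0.05 s, during which the arm holds its last target.

TASK

Put the square sample jar, cap still on, into the square pocket of the bench holder until it sits fully home, so that the holder keeps it from turning. Then unscrew the tight cap anticlockwise until its thread lets go, lift the cap off and finish while still holding it level over the jar with its lower rim about 2 cm above the jar's mouth, the jar staying home in the holder. Leave the other things on the bench alone.

Things in the scene. Friction and masses are not known exactly. Their poses are not given: they have to be found in the camera images.
- jar: Square amber glass sample jar, loose, about 0.35 kg. Body 62 x 62 mm, 56 mm high, then a round neck 39 mm wide up to 84 mm; 92 mm high with its cap on. Origin at the centre of its underside, z up, x and y square to its flat sides (it fits the holder any of the four ways round). It can be lifted and carried by its tight cap. The other jar on the bench is round and not part of the job.
- jar_center (a point): Point on the jar's axis, 44 mm above its underside (half-way up the jar without its cap); axes as the jar's.
- jar_mouth (a point): Centre of the open mouth, on the jar's axis 92 mm above its underside: the top of a sprung seal disc when the cap is off. The disc pushes the cap up with 11 to 20 N while the thread holds, and lifts the freed cap about 2 mm when the thread lets go.
- cap: Round aluminium cap screwed tight on the jar: 56 mm outer diameter, 30 mm high, side wall 2.5 mm, 45 g, fluted. Origin at the centre of its lower rim, z up; at the start this is 62 mm above the jar's underside, 6 mm above the square shoulder. Fingers can take it anywhere round its side.
- cap_center (a point): Centre of the cap, 15 mm above its rim, 15 mm below its flat top; axes as the cap's. The short thread lets go after about 55 degrees anticlockwise seen from above, the cap climbing 2 mm; it runs free from 60 to 125 degrees, then meets the next thread start. It cannot turn clockwise. Turning takes up to 0.5 N m, so an unbraced jar would turn along; it stays where it is left.
- holder: Steel jar holder bolted to the bench: block 100 x 100 mm, 35 mm high, with a square pocket from above, 66 x 66 mm and 25 mm deep, its mouth chamfered by 4 mm. Origin at the centre of its underside, z up, x and y along its sides and the pocket's. A jar fully home stands on the pocket floor, 10 mm above the bench, and can turn only a few degrees.
Things that resemble listed ones, but are neither listed nor needed, are in the scene too. Leave any orange look-alike of the cap alone.

How it is judged (in metres and radians):
On the way, in this order (a step that is already met when the one before it is completed fails the run):
1. the jar sits fully home in the holder with its cap still on (z of jar_center in the frame of holder below 0.058 m and horizontal distance between jar_center and holder below 0.006 m and angle between jar's own z axis and vertical below 0.1 rad and z of cap_center in the frame of jar_center below 0.04 m), for 0.2 s.
2. the cap is off the thread and lifted, the jar still home (z of jar_center in the frame of holder below 0.058 m and horizontal distance between jar_center and holder below 0.006 m and angle between jar's own z axis and vertical below 0.1 rad and z of cap_center in the frame of jar_center above 0.05 m), for 0.2 s.
At the end, for the whole second after the job is handed in: The jar stands home in the holder (within 4 mm of the pocket floor, upright), and the fingers hold the cap still and level (within 0.2 rad), within 20 mm of the jar's axis, its lower rim 4 to 45 mm above the mouth, touching nothing but the fingers (z of jar_center in the frame of holder below 0.058 m and horizontal distance between jar_center and holder below 0.006 m and angle between jar's own z axis and vertical below 0.1 rad and z of cap_center in the frame of jar_center between 0.067 and 0.108 m and horizontal distance between cap_center and jar_center below 0.02 m and angle between cap's own z axis and vertical below 0.2 rad and contact force between the fingers and cap above 1 N and contact force between cap and jar below 0.2 N and linear speed of cap below 0.03 m/s); the arm keeps its last pose, push and grip.
It fails at once if the cap is opened while the jar is not home in the holder (z of cap_center in the frame of jar_center above 0.045 m and not (z of jar_center in the frame of holder below 0.058 m and horizontal distance between jar_center and holder below 0.006 m and angle between jar's own z axis and vertical below 0.1 rad)).
It fails at once if the jar is tipped over (angle between jar's own z axis and vertical above 0.6 rad).
It fails at once if another thing on the bench is shifted (distance of any of round_jar, pan, weight, brush, spanner, beaker, die_block from where it was at the start of the episode above 0.03 m).
It also fails if it takes over 56 s, if anything falls off the work surface, if the arm or the gripper's body presses on something with over 40 N, if the wrist force passes 120 N, or if a joint passes its speed limit or range.

## Working session

There is one attempt and no reset: what is moved stays moved. The work goes in short steps, Python scripts to look and compute and a tool call to move; the robot and the scene stay as the last step left them, time stands still between calls to the robot, and variables do not carry over. Pictures are saved under pics/ and viewed, and the job is handed in when it is done.

Besides the shell and the picture viewer there is one more tool, called after ">>>" as name(argument=value, ...), one argument or row to a line, values as JSON. jog_arm: Moves the arm, as the interface text tells. Its arguments: {"type":"object","properties":{"steps":{"type":"array","items":{"type":"object","properties":{"turn":{"type":"array","items":{"type":"number"}},"dp":{"type":"array","items":{"type":"number"}},"claw":{"type":"number"}}}}},"required":["steps"]}

```bash
mkdir -p pics; ls
python3 - <<'E'
from workcell import ctrl
import cv2,numpy as np
print(ctrl.get_obs())
for n in("scene","top"):
    d=ctrl.get_image(n); cv2.imwrite(f"pics/{n}0.png",d["img"][:,:,::-1]); np.savez(f"{n}0.npz",**d)
    print(n,d["fovy"],d["cx"],d["cy"],d["camera_from_world"])
E
```

```text
pics
{'t': 0.0, 'qpos': array([ 1.14197959e+00,  4.23773155e-01,  1.63070050e+00,  3.14112301e-05,
        1.08859698e+00, -1.89730803e-02]), 'qvel': array([ 0.00011548, -0.00033378,  0.0007235 , -0.00132833,  0.00030663,
       -0.00057401]), 'joint_torque': array([ 1.15735638e-03, -5.44634449e+01, -2.73668826e+01,  6.44961954e-02,
        2.27549532e-02, -4.80405834e-05]), 'ee_pos': array([248.74509936, 572.71657032, 195.6398623 ]), 'orientation': array([-1.37644839, -0.90127532,  0.90335806]), 'ft_force': array([ 0.67122355,  0.18913888, -0.15999838]), 'moment': array([-0.04105288, -0.03749517, -0.07889782]), 'width': 87.66859996688619}
scene 46.824610906081084 252.49864551248845 190.26529165822066 [[-2.36718632e-02  9.99686169e-01 -8.19793668e-03  1.66333141e+01]
 [ 7.09633750e-01  1.10264945e-02 -7.04484462e-01 -3.17012993e+02]
 [-7.04172979e-01 -2.24939924e-02 -7.09672062e-01  1.26164497e+03]
 [ 0.00000000e+00  0.00000000e+00  0.00000000e+00  1.00000000e+00]]
top 43.10371195057063 255.42665930440478 184.23685627797903 [[ 8.08064408e-03 -9.99649150e-01  2.52246089e-02 -3.70121594e+00]
 [-9.86053643e-01 -1.21590719e-02 -1.65983044e-01  5.31952617e+02]
 [ 1.66231516e-01 -2.35315676e-02 -9.85805938e-01  9.09437809e+02]
 [ 0.00000000e+00  0.00000000e+00  0.00000000e+00  1.00000000e+00]]
```

View pics/scene0.png

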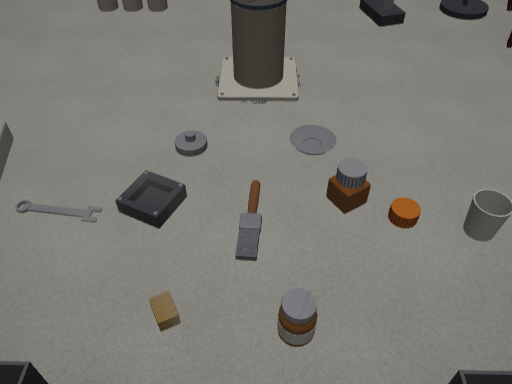

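View pics/top0.png

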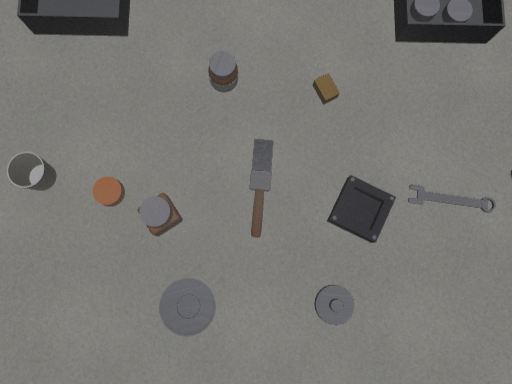

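Candidates for the jar are the square amber jar with grey fluted cap, at scene (349,185) / top (158,212), and the round jar at scene (298,315) / top (223,70), which is a decoy. For the cap, the orange loose cap at scene (405,212) / top (108,191) is a decoy. For the holder, the dark block with a square pocket is at scene (152,198) / top (362,209); the other grey discs (pan, weight) are not needed. I choose the square jar and the dark block, and check both in close crops.

```bash
cat > h.py <<'E'
import numpy as np,cv2
def K(d):
    f=d["img"].shape[0]/2/np.tan(np.radians(float(d["fovy"]))/2); return f,float(d["cx"]),float(d["cy"])
def ray(d,u,v):
    f,cx,cy=K(d);T=d["camera_from_world"];R=T[:3,:3];o=-R.T@T[:3,3]
    r=R.T@np.array([(u-cx)/f,(v-cy)/f,1.]);return o,r/np.linalg.norm(r)
def plane(d,u,v,z):
    o,r=ray(d,u,v);return o+r*(z-o[2])/r[2]
def tri(a,ua,b,ub):
    o1,r1=ray(a,*ua);o2,r2=ray(b,*ub)
    s=np.linalg.lstsq(np.c_[r1,-r2],o2-o1,rcond=None)[0]
    p,q=o1+s[0]*r1,o2+s[1]*r2
    return (p+q)/2,np.linalg.norm(p-q)
def cloud(d):
    f,cx,cy=K(d);z=d["range_z"].astype(float);v,u=np.mgrid[:z.shape[0],:z.shape[1]]
    c=np.stack([(u-cx)/f*z,(v-cy)/f*z,z],-1);T=d["camera_from_world"]
    w=(c-T[:3,3])@T[:3,:3];w[z==0]=np.nan;return w
def proj(d,p):
    f,cx,cy=K(d);T=d["camera_from_world"];c=T[:3,:3]@np.array(p)+T[:3,3];return c[0]/c[2]*f+cx,c[1]/c[2]*f+cy
E
python3 - <<'E'
from h import *
S=np.load("scene0.npz");T=np.load("top0.npz")
def crop(d,u,v,r,k): return cv2.resize(d["img"][v-r:v+r,u-r:u+r,::-1],None,fx=k,fy=k,interpolation=cv2.INTER_CUBIC)
cv2.imwrite("pics/crop0.png",np.vstack([np.hstack([crop(S,349,185,36,4),crop(S,152,198,45,3.2)]),np.hstack([crop(T,158,212,36,4),crop(T,362,209,45,3.2)])]))
for n,d,b in(("S jar",S,(310,395,145,225)),("T jar",T,(125,195,180,245)),("S hold",S,(105,200,160,235)),("T hold",T,(315,410,165,255))):
    w=cloud(d)[b[2]:b[3],b[0]:b[1]].reshape(-1,3);w=w[np.isfinite(w[:,0])]
    h,e=np.histogram(w[:,2],bins=np.arange(-6,110,4));print(n,[(int(a),int(c)) for a,c in zip(e,h) if c>3])
E
```

```text
S jar [(-6, 327), (-2, 4232), (2, 274), (6, 114), (10, 104), (14, 77), (18, 88), (22, 82), (26, 76), (30, 81), (34, 58), (38, 64), (42, 54), (46, 57), (50, 107), (54, 183), (58, 21), (62, 32), (66, 44), (70, 42), (74, 49), (78, 43), (82, 44), (86, 47), (90, 445), (94, 30)]
T jar [(-6, 971), (-2, 2188), (2, 147), (6, 12), (10, 14), (14, 10), (18, 11), (22, 12), (26, 11), (30, 12), (34, 14), (38, 13), (42, 11), (46, 25), (50, 133), (54, 128), (62, 6), (66, 10), (70, 12), (74, 13), (78, 9), (82, 8), (86, 125), (90, 584), (94, 42)]
S hold [(-6, 108), (-2, 4032), (2, 506), (6, 264), (10, 400), (14, 153), (18, 165), (22, 149), (26, 160), (30, 333), (34, 797), (38, 18)]
T hold [(-6, 1875), (-2, 3693), (2, 274), (6, 708), (10, 258), (14, 49), (18, 69), (22, 53), (26, 138), (30, 815), (34, 546), (38, 12)]
```

View pics/crop0.png

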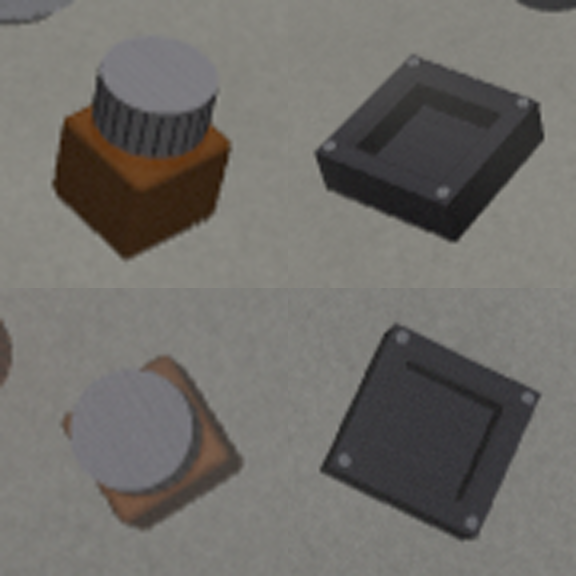

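The crops confirm the choice: a square amber body under a grey fluted cap, and a dark block with a square pocket and four corner bolts. Next I measure them from both views.

Run:
```python
from h import *
S=np.load("scene0.npz");T=np.load("top0.npz")
def mask(d,b,lo,hi):
    w=cloud(d);m=np.zeros(w.shape[:2],np.uint8);z=w[...,2]
    m[b[2]:b[3],b[0]:b[1]]=((z>lo)&(z<hi))[b[2]:b[3],b[0]:b[1]]
    c=max(cv2.findContours(m,cv2.RETR_EXTERNAL,cv2.CHAIN_APPROX_NONE)[0],key=cv2.contourArea);return m,c
JB={0:(310,395,145,225),1:(125,195,180,245)};HB={0:(105,200,160,235),1:(315,410,165,255)}
# cap top
cs=[]
for i,d in enumerate((S,T)):
    m,c=mask(d,JB[i],88.,99);e=cv2.fitEllipse(c);cs.append(e[0]);print("cap ellipse",e)
    # plane-projected circle
    P=np.array([plane(d,*p,92)[:2] for p in c[:,0]]);(x,y),r=cv2.minEnclosingCircle(P.astype(np.float32));print(" circ on z92",x,y,r,P.mean(0))
print("cap top tri",tri(S,cs[0],T,cs[1]))
# jar body: amber colour -> shoulder plane z 56
for i,d in enumerate((S,T)):
    m,c=mask(d,JB[i],48,99)
    w=cloud(d); mm=(m>0)&(w[...,2]<60); P=w[mm][:,:2].astype(np.float32)
    print("shoulder cloud rect",cv2.minAreaRect(P),"z",np.nanmedian(w[mm][:,2]))
    m,c=mask(d,HB[i],27,45);P=np.array([plane(d,*p,35)[:2] for p in c[:,0]],np.float32)
    r=cv2.minAreaRect(P);print("holder rect",r)
    # bolts: bright spots on dark block
    g=cv2.cvtColor(d["img"],cv2.COLOR_RGB2GRAY);g2=cv2.erode(m,np.ones((3,3)))*g
    top=cv2.morphologyEx(g2,cv2.MORPH_TOPHAT,np.ones((7,7)))
    n,l,st,ce=cv2.connectedComponentsWithStats((top>25).astype(np.uint8));print("bolts",[(st[k,4],ce[k].round(1)) for k in range(1,n) if st[k,4]>=3])
```

```text
cap ellipse ((352.1791076660156, 168.21829223632812), (20.158475875854492, 29.28718376159668), 99.8851089477539)
 circ on z92 474.8329772949219 188.53793334960938 30.788497924804688 [475.48973441 187.02367994]
cap ellipse ((154.34332275390625, 211.2216033935547), (29.47318458557129, 30.44100570678711), 62.73456954956055)
 circ on z92 471.31805419921875 187.8002471923828 28.58255958557129 [471.25868687 187.53357366]
cap top tri (array([471.77099761, 188.88351313,  89.00050588]), np.float64(0.43136673262760505))
shoulder cloud rect ((473.75970458984375, 188.11502075195312), (62.59940719604492, 63.2192497253418), 32.878211975097656) z 54.71167555828011
holder rect ((494.3700866699219, -209.73739624023438), (106.39864349365234, 106.22423553466797), 64.37407684326172)
bolts [(np.int32(6), array([146. , 172.5])), (np.int32(580), array([144.3, 199.3])), (np.int32(161), array([164.3, 181.2]))]
shoulder cloud rect ((471.5399475097656, 188.10455322265625), (61.85830307006836, 61.9858283996582), 33.1239128112793) z 53.78712885790753
holder rect ((488.3089294433594, -210.48568725585938), (100.93219757080078, 101.1068115234375), 64.13455963134766)
bolts [(np.int32(14), array([352.1, 178.6])), (np.int32(687), array([359.2, 216.1])), (np.int32(207), array([371.3, 189.8])), (np.int32(15), array([391.7, 198.4]))]
```

Run:
```python
from h import *
S=np.load("scene0.npz");T=np.load("top0.npz")
def ref(d,p):
    g=cv2.cvtColor(d["img"],cv2.COLOR_RGB2GRAY).astype(float);u,v=map(round,p);b=g[v-3:v+4,u-3:u+4];w=np.clip(b-np.median(b)-8,0,None)
    yy,xx=np.mgrid[-3:4,-3:4];return u+(w*xx).sum()/w.sum(),v+(w*yy).sum()/w.sum()
s=[(145.75,172.4),(180.1,185.2),(155.4,213),(119.8,198.6)];t=[(374.5,237.4),(334.5,217.75),(352.9,179.3),(392,198.4)]
# scene right=+y, top right=-y : match by world position
Ps=[(ref(S,p)) for p in s];Pt=[ref(T,p) for p in t]
Ws=[plane(S,*p,35)[:2] for p in Ps];Wt=[plane(T,*p,35)[:2] for p in Pt]
X=[]
for a,p in zip(Ws,Ps):
    j=int(np.argmin([np.hypot(*(a-b)) for b in Wt]));x,e=tri(S,p,T,Pt[j]);X.append(x);print(p,Pt[j],a.round(1),Wt[j].round(1),x.round(1),round(e,2))
X=np.array(X);print("mean",X.mean(0))
for i in range(4):
    d=X[(i+1)%4]-X[i];print(np.hypot(*d[:2]),np.degrees(np.arctan2(d[1],d[0]))%90)
# cap top by colour: bright grey
for d,b in((S,(330,375,155,200)),(T,(135,178,192,232))):
    im=d["img"][b[2]:b[3],b[0]:b[1]];hsv=cv2.cvtColor(im,cv2.COLOR_RGB2HSV)
    print(hsv[10:30:4,20])
# table-level check: both cams compare jar lower corner ... cap color
```

```text
(np.float64(145.790625), np.float64(169.659375)) (np.float64(374.8423913043478), np.float64(237.5951086956522)) [ 423.3 -233.6] [ 430.5 -233.3] [ 430.1 -231.3   41.3] 0.44
(np.float64(180.89112227805694), np.float64(183.20268006700167)) (np.float64(334.1961852861035), np.float64(217.3623978201635)) [ 463.3 -153. ] [ 469.4 -154.1] [ 468.8 -152.3   40.4] 1.44
(np.float64(154.9425587467363), np.float64(212.5691906005222)) (np.float64(353.2741935483871), np.float64(177.9005376344086)) [ 545.2 -192.1] [ 548.8 -193.8] [ 548.1 -192.1   38.3] 2.0
(np.float64(118.66068515497552), np.float64(197.38988580750407)) (np.float64(393.50117647058823), np.float64(197.9294117647059)) [ 505.8 -272.1] [ 509.4 -273.2] [ 508.8 -271.4   38.3] 1.43
mean [ 488.92334061 -211.78270644   39.58190336]
87.96423617229175 63.91094256306259
88.68223646148408 63.39297280348043
88.55196579550739 63.661597618576394
88.30416396970749 63.00992330313929
[[120   6 125]
 [130  12 126]
 [128   8 126]
 [150   3  80]
 [135   8  67]]
[[128   8 121]
 [132  11 120]
 [120  13 122]
 [128   9 120]
 [128   9 119]]
```

Run:
```python
from h import *
S=np.load("scene0.npz");T=np.load("top0.npz")
w={0:cloud(S),1:cloud(T)};cs=[]
for i,(d,b) in enumerate(((S,(330,375,150,200)),(T,(132,178,192,235)))):
    hsv=cv2.cvtColor(d["img"],cv2.COLOR_RGB2HSV);m=np.zeros(hsv.shape[:2],np.uint8)
    k=((hsv[...,2]>104)&(hsv[...,0]>90)&(w[i][...,2]>75))
    m[b[2]:b[3],b[0]:b[1]]=k[b[2]:b[3],b[0]:b[1]]
    m=cv2.morphologyEx(m,cv2.MORPH_OPEN,np.ones((3,3)))
    c=max(cv2.findContours(m,cv2.RETR_EXTERNAL,cv2.CHAIN_APPROX_NONE)[0],key=cv2.contourArea)
    e=cv2.fitEllipse(cv2.convexHull(c));print(e,plane(d,*e[0],92));cs.append(e[0])
print("cap",tri(S,cs[0],T,cs[1]))
# holder top: dark colour + plane, in both views; edges of top face via range band 32..40 then rectangle lines
for i,(d,b) in enumerate(((S,(105,200,160,235)),(T,(315,410,165,255)))):
    z=w[i][...,2];m=np.zeros(z.shape,np.uint8);g=cv2.cvtColor(d["img"],cv2.COLOR_RGB2GRAY)
    k=(z>32.)&(z<42)&(g<95);m[b[2]:b[3],b[0]:b[1]]=k[b[2]:b[3],b[0]:b[1]]
    P=w[i][m>0][:,:2].astype(np.float32);print("holder",cv2.minAreaRect(P),P.mean(0),np.median(z[m>0]))
    # pocket floor
    k=(z>2)&(z<18)&(g<95);cc=np.hypot(w[i][...,0]-488.5,w[i][...,1]+210.5)<36;mm=k&cc
    P=w[i][mm][:,:2].astype(np.float32);print("pocket floor",cv2.minAreaRect(P),np.median(z[mm]))
```

```text
((352.2763671875, 167.22450256347656), (18.43758201599121, 28.80002212524414), 98.99787902832031) [472.18408627 188.78369645  92.        ]
((154.25416564941406, 211.01519775390625), (29.29473304748535, 30.23046875), 37.00858688354492) [471.7961517  188.29352219  92.        ]
cap (array([471.86065252, 188.61300556,  91.6802184 ]), np.float64(0.515062371536944))
holder ((491.0783386230469, -211.41873168945312), (102.98297119140625, 103.02234649658203), 64.24642944335938) [ 493.85464 -211.65443] 35.151371076846175
pocket floor ((480.6103820800781, -214.8072052001953), (54.63150405883789, 55.37797927856445), 64.07872009277344) 10.611163784417808
holder ((488.8541564941406, -211.2604522705078), (100.70574951171875, 100.70835876464844), 64.43514251708984) [ 488.02637 -211.56125] 33.95888191282968
pocket floor ((490.2174377441406, -214.12489318847656), (63.28184509277344, 62.93980407714844), 63.68064880371094) 8.81480623489153
```

```bash
cat > st.py <<'E'
from workcell import ctrl
import numpy as np
from scipy.spatial.transform import Rotation as Ro
o=ctrl.get_obs();R=Ro.from_rotvec(o["orientation"]).as_matrix()
print("t",round(o["t"],2),"q",o["qpos"].round(3),"p",o["ee_pos"].round(1),"F",o["ft_force"].round(1),"M",o["moment"].round(2),"w",round(o["width"],1))
print("x axis",R[:,0].round(3),"yaw",np.degrees(np.arctan2(R[1,0],R[0,0])).round(1),"y axis",R[:,1].round(3))
E
python3 st.py
python3 - <<'E'
from h import *
T=np.load("top0.npz");print("orange",plane(T,108,191,30),"round",plane(T,223,62,80),"brush tip",plane(T,262,140,15),plane(T,257,236,15))
E
```

```text
t 0.1 q [ 1.142  0.424  1.631  0.     1.089 -0.019] p [248.8 572.8 195.7] F [-0.6  0.3  0.3] M [-0.03 -0.02 -0.01] w 87.7
x axis [ 0.398  0.917 -0.001] yaw 66.5 y axis [-0.001 -0.001 -1.   ]
orange [517.29351507 292.16393942  30.        ] round [769.1618468   68.37973538  80.        ] brush tip [629.33932627 -11.75711511  15.        ] [432.60490698  -2.95662929  15.        ]
```

>>> jog_arm(
  steps=[
    {"dp": [0.3, -0.5, 0], "turn": [0, 0, -0.02], "claw": 1},
    {"dp": [0.55, -0.97, 0], "turn": [0, 0, -0.04], "claw": 1},
    {"dp": [0.55, -0.97, 0], "turn": [0, 0, -0.04], "claw": 1},
  ],
)

```text
t: 0.35
ee_pos: [293.8, 490.3, 194.7]
orientation: [-1.421, -0.8, 0.807]
ft_force: [-0.2, 0.7, 0.7]
width: 87.8
```

```bash
python3 st.py
```

```text
t 0.35 q [ 1.011  0.35   1.747 -0.002  1.05  -0.019] p [293.8 490.3 194.7] F [-0.2  0.7  0.7] M [ 0.   -0.08  0.02] w 87.8
x axis [ 0.514  0.858 -0.005] yaw 59.1 y axis [-0.002 -0.005 -1.   ]
```

>>> jog_arm(
  steps=[
    {"dp": [0.3, -0.5, 0], "turn": [0, 0, -0.02], "claw": 1},
    {"dp": [0.55, -0.95, 0], "turn": [0, 0, -0.04], "claw": 1},
    {"dp": [0.55, -0.95, 0], "turn": [0, 0, -0.04], "claw": 1},
  ],
)

```text
t: 0.6
ee_pos: [338.9, 410.2, 194.2]
orientation: [-1.46, -0.698, 0.708]
ft_force: [-0.7, 0.4, -0.7]
width: 87.9
```

>>> jog_arm(
  steps=[
    {"dp": [0.3, -0.5, 0], "turn": [0, 0, -0.02], "claw": 1},
    {"dp": [0.55, -0.95, 0], "turn": [0, 0, -0.04], "claw": 1},
    {"dp": [0.55, -0.95, 0], "turn": [0, 0, -0.04], "claw": 1},
  ],
)

```text
t: 0.85
ee_pos: [384.2, 330.7, 194.0]
orientation: [-1.492, -0.597, 0.609]
ft_force: [-0.2, 0.2, 0.9]
width: 88.0
```

>>> jog_arm(
  steps=[
    {"dp": [0.3, -0.5, 0], "turn": [0, 0, -0.02], "claw": 1},
    {"dp": [0.55, -0.95, 0], "turn": [0, 0, -0.04], "claw": 1},
    {"dp": [0.55, -0.95, 0], "turn": [0, 0, -0.04], "claw": 1},
  ],
)

```text
t: 1.1
ee_pos: [430.0, 251.7, 194.0]
orientation: [-1.519, -0.496, 0.508]
ft_force: [0.3, -0.3, 0.6]
width: 88.0
```

```bash
python3 st.py
```

```text
t 1.1 q [ 0.509  0.245  1.902 -0.006  1.004 -0.128] p [430.  251.7 194. ] F [ 0.3 -0.3  0.6] M [ 0.01  0.04 -0.03] w 88.0
x axis [ 0.802  0.597 -0.009] yaw 36.7 y axis [-0.005 -0.009 -1.   ]
```

>>> jog_arm(
  steps=[
    {"dp": [0.3, -0.4, -0.2], "turn": [0, 0, -0.02], "claw": 1},
    {"dp": [0.525, -0.79, -0.5], "turn": [0, 0, -0.037], "claw": 1},
    {"dp": [0.525, -0.79, -0.75], "turn": [0, 0, -0.037], "claw": 1},
    {"dp": [0.525, -0.79, -0.75], "turn": [0, 0, -0.037], "claw": 1},
    {"dp": [0.525, -0.79, -0.75], "turn": [0, 0, -0.037], "claw": 1},
  ],
)

```text
t: 1.52
ee_pos: [471.1, 188.8, 133.2]
orientation: [-1.538, -0.403, 0.42]
ft_force: [-0.8, 0.9, 0.2]
width: 87.8
```

```bash
python3 st.py
python3 - <<'E'
from workcell import ctrl
import cv2,numpy as np
a=[ctrl.get_image(n)["img"][:,:,::-1] for n in("scene","top")]
cv2.imwrite("pics/above.png",np.hstack([cv2.resize(a[0][90:250,240:512],None,fx=1.4,fy=1.4),cv2.resize(a[1][100:260,60:330],None,fx=1.4,fy=1.4)]))
E
```

```text
t 1.52 q [ 0.361  0.347  1.927 -0.007  0.879 -0.159] p [471.1 188.8 133.2] F [-0.8  0.9  0.2] M [ 0.03 -0.03  0.01] w 87.8
x axis [ 0.865  0.501 -0.012] yaw 30.1 y axis [-0.009 -0.009 -1.   ]
```

View pics/above.png

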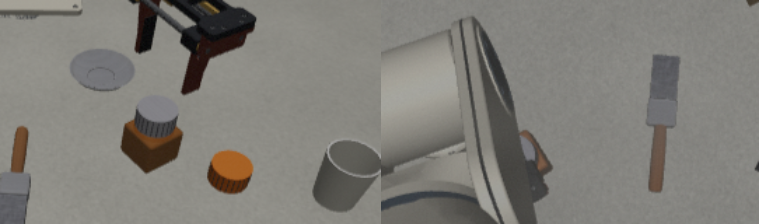

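Run:
```python
from h import *
S=np.load("scene0.npz")
print(proj(S,(471,188.8,133)));
for s in(1,-1):print(proj(S,(471+s*38.5*.865,188.8+s*38.5*.5,134)), proj(S,(471+s*51*.865,188.8+s*51*.5,134)))
```

```text
(np.float64(355.5128574129359), np.float64(150.58699076800707))
(np.float64(368.79265191389175), np.float64(162.09630944857426)) (np.float64(373.24677232642347), np.float64(166.1194492894871))
(np.float64(343.13799675092605), np.float64(138.9239980308996)) (np.float64(339.2414463373614), np.float64(135.40447773081263))
```

Run:
```python
from workcell import ctrl
from h import *
d=ctrl.get_image("scene");np.savez("scene1.npz",**d);print(d["camera_from_world"]-np.load("scene0.npz")["camera_from_world"])
cv2.imwrite("pics/above2.png",cv2.resize(d["img"][80:220,290:430,::-1],None,fx=4,fy=4,interpolation=cv2.INTER_CUBIC))
w=cloud(d)
for u,v in((343,124),(375,150),(376,140),(352,167)):print(u,v,w[v,u].round(0))
```

```text
[[0. 0. 0. 0.]
 [0. 0. 0. 0.]
 [0. 0. 0. 0.]
 [0. 0. 0. 0.]]
343 124 [436. 165. 168.]
375 150 [521. 208. 177.]
376 140 [523. 205. 200.]
352 167 [472. 188.  92.]
```

View pics/above2.png

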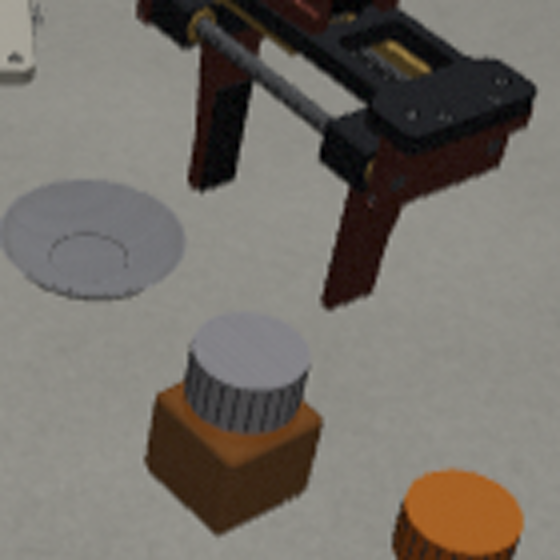

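```bash
python3 st.py
python3 - <<'E'
from h import *
d=np.load("scene1.npz");w=cloud(d)
for u in (341,343,345,347,373,375,377,379):
    c=[(v,w[v,u].round(0).astype(int).tolist()) for v in range(115,160) if w[v,u,2]>100]
    if c: print(u,c[-1],c[-4] if len(c)>3 else'')
m=(w[...,2]>100)&(w[...,1]>100)&(w[...,0]>380);print(np.sort(w[m][:,2])[:20].round(0))
E
```

```text
t 1.67 q [ 0.363  0.344  1.926 -0.007  0.878 -0.159] p [472.3 190.1 135.2] F [-0.5 -0.3 -0.1] M [-0.02  0.02  0.02] w 87.9
x axis [ 0.865  0.502 -0.007] yaw 30.2 y axis [-0.004 -0.007 -1.   ]
341 (127, [437, 162, 162]) (124, [441, 160, 172])
343 (126, [436, 166, 163]) (123, [436, 165, 170])
345 (126, [433, 170, 161]) (123, [434, 169, 169])
347 (125, [432, 174, 163]) (122, [431, 173, 169])
373 (157, [523, 207, 162]) (154, [524, 206, 170])
375 (156, [520, 211, 162]) (153, [521, 210, 170])
377 (155, [519, 215, 164]) (152, [520, 213, 171])
379 (154, [516, 219, 164]) (151, [519, 216, 173])
[160. 161. 161. 162. 162. 162. 162. 162. 162. 162. 163. 163. 163. 163.
 163. 163. 163. 163. 164. 164.]
```

>>> jog_arm(
  steps=[
    {"dp": [0, -0.02, -0.3], "turn": [0, 0, 0], "claw": 1},
    {"dp": [0, -0.02, -0.6], "turn": [0, 0, 0], "claw": 1},
    {"dp": [0, -0.02, -0.8], "turn": [0, 0, 0], "claw": 1},
    {"dp": [0, -0.02, -0.875], "turn": [0, 0, 0], "claw": 1},
    {"dp": [0, -0.02, -0.875], "turn": [0, 0, 0], "claw": 1},
    {"dp": [0, -0.02, -0.875], "turn": [0, 0, 0], "claw": 1},
  ],
)

```text
t: 2.17
ee_pos: [472.8, 189.4, 66.1]
orientation: [-1.537, -0.41, 0.417]
ft_force: [0.1, -0.1, 0.1]
width: 87.4
```

```bash
python3 - <<'E'
from workcell import ctrl
from h import *
d=ctrl.get_image("scene");np.savez("scene2.npz",**d)
cv2.imwrite("pics/down.png",cv2.resize(d["img"][100:240,280:420,::-1],None,fx=4,fy=4,interpolation=cv2.INTER_CUBIC))
w=cloud(d)
for u in (371,373,375,377,379,381):
    c=[(v,w[v,u].round(0).astype(int).tolist()) for v in range(120,215) if w[v,u,2]>60 and w[v,u,0]>500]
    if c: print(u,c[-1])
E
python3 st.py
```

```text
371 (183, [518, 217, 95])
373 (182, [517, 221, 96])
375 (181, [513, 225, 94])
377 (174, [512, 226, 112])
379 (168, [514, 226, 129])
381 (164, [518, 226, 142])
t 2.22 q [ 0.361  0.458  1.962 -0.008  0.726 -0.16 ] p [473.2 189.3  66.4] F [0.4 0.1 1.9] M [-0.05  0.01  0.  ] w 87.7
x axis [ 0.864  0.503 -0.005] yaw 30.2 y axis [-0.002 -0.007 -1.   ]
```

View pics/down.png

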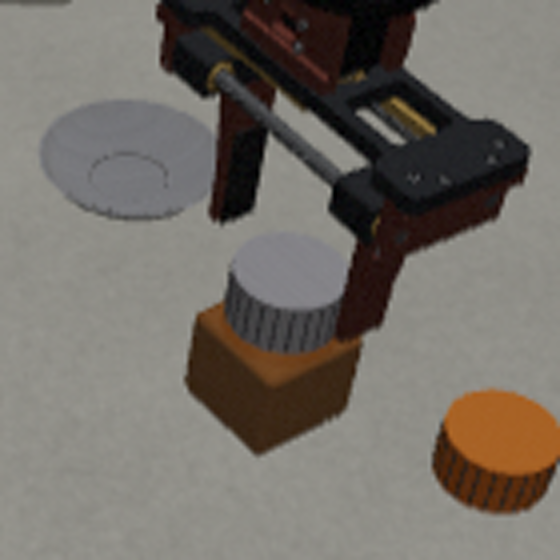

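Run:
```python
from h import *
d=np.load("scene2.npz");w=cloud(d)
for u in (366,368,370,372,374,376):
    print(u,[(v,*w[v,u].round(0).astype(int).tolist()) for v in range(140,188,3) if w[v,u,2]>60])
print("TCP-truth finger tip proj",proj(d,(473+.864*50,189+.5*50,66)),proj(d,(473+.864*50,189+.5*50,92)))
```

```text
366 [(146, 534, 188, 196), (149, 536, 188, 192), (152, 539, 189, 187), (155, 540, 189, 181), (167, 471, 215, 92), (170, 481, 214, 93), (173, 520, 203, 121), (176, 521, 204, 115), (179, 522, 205, 108), (182, 523, 206, 102), (185, 523, 207, 94)]
368 [(143, 526, 192, 196), (146, 535, 191, 197), (149, 538, 191, 193), (152, 543, 190, 191), (155, 543, 192, 184), (158, 546, 192, 180), (164, 520, 203, 143), (167, 520, 204, 136), (170, 521, 205, 130), (173, 524, 205, 125), (176, 523, 207, 117), (179, 523, 208, 110), (182, 522, 210, 101)]
370 [(143, 524, 196, 195), (146, 534, 194, 196), (149, 540, 193, 195), (152, 548, 192, 195), (155, 546, 194, 187), (158, 548, 195, 182), (161, 522, 204, 152), (164, 522, 205, 145), (167, 523, 206, 139), (170, 525, 207, 133), (173, 526, 208, 127), (176, 522, 210, 116), (179, 521, 212, 108), (182, 519, 214, 98)]
372 [(140, 531, 196, 207), (143, 525, 199, 196), (146, 534, 198, 196), (149, 543, 196, 197), (152, 547, 196, 194), (155, 551, 196, 191), (158, 550, 197, 184), (161, 524, 207, 154), (164, 525, 208, 148), (167, 528, 208, 143), (170, 523, 211, 132), (173, 523, 213, 124), (176, 520, 215, 114), (179, 518, 217, 104), (182, 518, 218, 97)]
374 [(140, 542, 196, 216), (143, 547, 195, 214), (146, 548, 197, 207), (149, 541, 200, 195), (152, 551, 198, 197), (155, 551, 199, 191), (158, 554, 199, 187), (161, 557, 200, 183), (164, 557, 201, 177), (167, 523, 214, 139), (170, 522, 215, 131), (173, 518, 218, 119), (176, 516, 220, 111), (179, 515, 222, 102)]
376 [(140, 542, 199, 216), (143, 549, 198, 214), (146, 551, 199, 210), (149, 554, 199, 206), (152, 554, 200, 200), (155, 557, 200, 196), (158, 557, 202, 190), (161, 559, 202, 185), (164, 558, 204, 177), (167, 522, 217, 138), (170, 519, 220, 128), (173, 516, 222, 118), (176, 513, 225, 108)]
TCP-truth finger tip proj (np.float64(366.59257503854957), np.float64(192.9701816735109)) (np.float64(369.02080195259083), np.float64(183.22180360562294))
```

The picture and range both put the fingertips about 26 mm above the reported TCP. The gripper body's lower edge agrees, at roughly 83 mm above those tips. Open fingers clear the jar body either way, so I go lower, look again, then close and read the width: 56 means the cap, 62 the body.

>>> jog_arm(
  steps=[
    {"dp": [-0.01, -0.01, -0.15], "turn": [0, 0, 0], "claw": 1},
    {"dp": [-0.01, -0.01, -0.325], "turn": [0, 0, 0], "claw": 1},
    {"dp": [-0.01, -0.01, -0.325], "turn": [0, 0, 0], "claw": 1},
    {"dp": [-0.01, -0.01, -0.325], "turn": [0, 0, 0], "claw": 1},
    {"dp": [-0.01, -0.01, -0.325], "turn": [0, 0, 0], "claw": 1},
  ],
)

```text
t: 2.63
ee_pos: [473.1, 188.8, 41.5]
orientation: [-1.537, -0.412, 0.415]
ft_force: [0.1, -0.8, 0.7]
width: 87.8
```

```bash
cat > look.py <<'E'
import sys
from workcell import ctrl
from h import *
n,name,u,v=sys.argv[1],sys.argv[2],int(sys.argv[3]),int(sys.argv[4])
d=ctrl.get_image(n);np.savez(name+".npz",**d)
cv2.imwrite(f"pics/{name}.png",cv2.resize(d["img"][max(v-70,0):v+70,max(u-70,0):u+70,::-1],None,fx=4,fy=4,interpolation=cv2.INTER_CUBIC))
E
python3 look.py scene down2 350 170;python3 st.py
python3 - <<'E'
from h import *
d=np.load("down2.npz");w=cloud(d)
for u in range(362,380,2):
    c=[(v,w[v,u].round(0).astype(int).tolist()) for v in range(120,215) if w[v,u,2]>40 and w[v,u,0]>505]
    if c: print(u,c[-1])
E
```

```text
t 2.68 q [ 0.36   0.502  1.972 -0.009  0.671 -0.161] p [473.1 188.9  41.5] F [-0.7  0.9 -0.3] M [-0.01  0.03 -0.02] w 87.7
x axis [ 0.864  0.503 -0.004] yaw 30.2 y axis [-0.001 -0.006 -1.   ]
362 (194, [523, 203, 70])
364 (194, [523, 207, 70])
366 (193, [519, 212, 68])
368 (192, [520, 215, 72])
370 (191, [516, 220, 71])
372 (190, [514, 223, 72])
374 (184, [512, 225, 86])
376 (178, [516, 225, 105])
378 (174, [552, 214, 149])
```

View pics/down2.png

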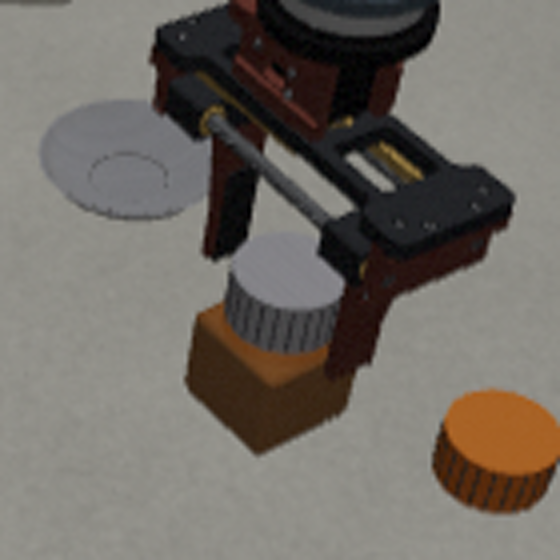

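>>> jog_arm(
  steps=[
    {"dp": [-0.01, 0, -0.06], "turn": [0, 0, 0], "claw": 1},
    {"dp": [-0.01, 0, -0.06], "turn": [0, 0, 0], "claw": 0.75},
    {"dp": [-0.01, 0, -0.06], "turn": [0, 0, 0], "claw": 0.68},
    {"dp": [-0.01, 0, -0.06], "turn": [0, 0, 0], "claw": 0.6},
    {"dp": [-0.01, 0, -0.06], "turn": [0, 0, 0], "claw": 0.4},
    {"dp": [-0.01, 0, -0.06], "turn": [0, 0, 0], "claw": 0},
    {"dp": [-0.01, 0, -0.06], "turn": [0, 0, 0], "claw": 0},
    {"dp": [-0.01, 0, -0.06], "turn": [0, 0, 0], "claw": 0},
    {"dp": [-0.01, 0, -0.06], "turn": [0, 0, 0], "claw": 0},
    {"dp": [-0.01, 0, -0.06], "turn": [0, 0, 0], "claw": 0},
  ],
)

```text
t: 3.52
ee_pos: [472.3, 188.8, 36.7]
orientation: [-1.537, -0.412, 0.415]
ft_force: [-1.1, -0.9, 0.0]
width: 55.4
```

```bash
python3 look.py scene grip 350 170;python3 st.py
```

```text
t 3.57 q [ 0.36   0.51   1.975 -0.009  0.66  -0.16 ] p [472.3 188.8  36.7] F [ 0.1 -0.8  1.1] M [-0.11  0.03  0.  ] w 55.8
x axis [ 0.864  0.503 -0.004] yaw 30.2 y axis [-0.001 -0.006 -1.   ]
```

View pics/grip.png

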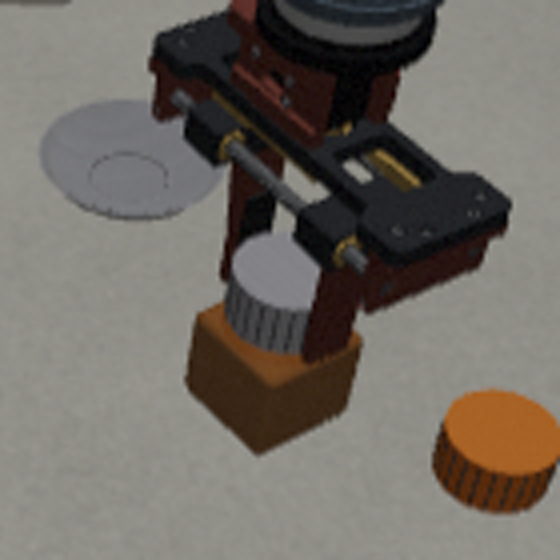

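>>> jog_arm(
  steps=[
    {"dp": [0, 0, 0.2], "turn": [0, 0, 0], "claw": 0},
    {"dp": [0, 0, 0.5], "turn": [0, 0, 0], "claw": 0},
    {"dp": [0, 0, 0.8], "turn": [0, 0, 0], "claw": 0},
    {"dp": [0, 0, 1.0], "turn": [0, 0, 0], "claw": 0},
    {"dp": [0, 0, 1.0], "turn": [0, 0, 0], "claw": 0},
  ],
)

```text
t: 3.98
ee_pos: [474.0, 189.5, 119.3]
orientation: [-1.536, -0.415, 0.412]
ft_force: [0.3, 1.3, -3.7]
width: 56.0
```

```bash
python3 look.py scene lift 350 170;python3 st.py
```

```text
t 4.03 q [ 0.36   0.369  1.941 -0.007  0.832 -0.162] p [473.1 189.2 117.6] F [ 0.4 -0.3 -4.5] M [-0.01  0.03 -0.01] w 55.9
x axis [ 0.864  0.503 -0.001] yaw 30.2 y axis [ 0.002 -0.005 -1.   ]
```

View pics/lift.png

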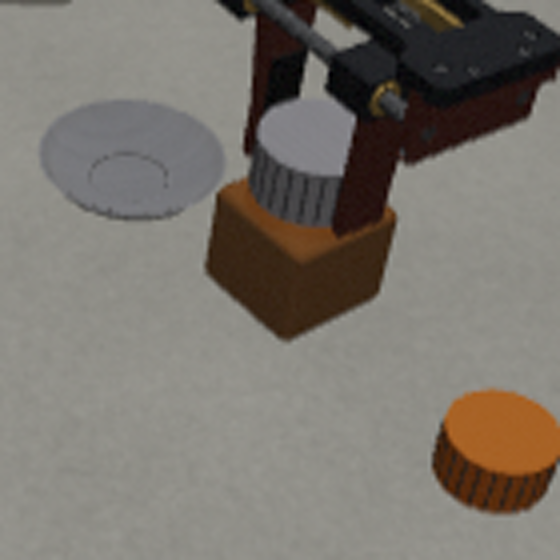

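>>> jog_arm(
  steps=[
    {"dp": [0.02, -0.3, 0], "turn": [0, 0, -0.02], "claw": 0},
    {"dp": [0.04, -0.65, 0], "turn": [0, 0, -0.045], "claw": 0},
    {"dp": [0.04, -1.0, 0], "turn": [0, 0, -0.065], "claw": 0},
    {"dp": [0.04, -1.0, 0], "turn": [0, 0, -0.065], "claw": 0},
  ],
)

```text
t: 4.37
ee_pos: [474.3, 105.5, 115.6]
orientation: [-1.563, -0.246, 0.253]
ft_force: [-0.7, 0.3, -4.5]
width: 56.0
```

>>> jog_arm(
  steps=[
    {"dp": [0.02, -0.3, 0], "turn": [0, 0, -0.02], "claw": 0},
    {"dp": [0.04, -0.65, 0], "turn": [0, 0, -0.045], "claw": 0},
    {"dp": [0.04, -1.0, 0], "turn": [0, 0, -0.065], "claw": 0},
    {"dp": [0.04, -1.0, 0], "turn": [0, 0, -0.065], "claw": 0},
  ],
)

```text
t: 4.7
ee_pos: [476.2, 22.3, 114.0]
orientation: [-1.576, -0.079, 0.092]
ft_force: [0.7, 0.1, -3.7]
width: 55.9
```

>>> jog_arm(
  steps=[
    {"dp": [0.02, -0.3, 0], "turn": [0, 0, -0.02], "claw": 0},
    {"dp": [0.04, -0.65, 0], "turn": [0, 0, -0.045], "claw": 0},
    {"dp": [0.04, -1.0, 0], "turn": [0, 0, -0.065], "claw": 0},
    {"dp": [0.04, -1.0, 0], "turn": [0, 0, -0.065], "claw": 0},
  ],
)

```text
t: 5.03
ee_pos: [478.9, -60.5, 112.6]
orientation: [-1.576, 0.087, -0.071]
ft_force: [-0.2, 0.4, -3.9]
width: 55.8
```

>>> jog_arm(
  steps=[
    {"dp": [0.02, -0.3, 0], "turn": [0, 0, -0.02], "claw": 0},
    {"dp": [0.04, -0.65, 0], "turn": [0, 0, -0.045], "claw": 0},
    {"dp": [0.04, -1.0, 0], "turn": [0, 0, -0.065], "claw": 0},
    {"dp": [0.04, -1.0, 0], "turn": [0, 0, -0.065], "claw": 0},
  ],
)

```text
t: 5.37
ee_pos: [482.2, -143.4, 111.4]
orientation: [-1.564, 0.252, -0.234]
ft_force: [0.5, -0.4, -4.3]
width: 55.6
```

```bash
python3 st.py
```

```text
t 5.37 q [-0.307  0.376  1.951 -0.011  0.826  0.009] p [ 482.2 -143.4  111.4] F [ 0.5 -0.4 -4.3] M [-0.14  0.06  0.01] w 55.6
x axis [ 0.953 -0.304 -0.01 ] yaw -17.7 y axis [-0.012 -0.005 -1.   ]
```

>>> jog_arm(
  steps=[
    {"dp": [0.05, -0.3, 0], "turn": [0, -0.002, -0.02], "claw": 0},
    {"dp": [0.09, -0.6, 0], "turn": [0.002, -0.004, -0.045], "claw": 0},
    {"dp": [0.09, -0.84, 0], "turn": [0.002, -0.004, -0.061], "claw": 0},
    {"dp": [0.09, -0.84, 0], "turn": [0.002, -0.004, -0.061], "claw": 0},
    {"dp": [0.09, -0.84, 0], "turn": [0.002, -0.004, -0.061], "claw": 0},
    {"dp": [0.09, -0.84, 0], "turn": [0.002, -0.004, -0.061], "claw": 0},
  ],
)

```text
t: 5.87
ee_pos: [488.6, -209.2, 110.4]
orientation: [-1.532, 0.393, -0.389]
ft_force: [0.7, 0.8, -3.7]
width: 55.4
```

```bash
python3 look.py scene over 160 180;python3 look.py top overt 362 209; python3 st.py
```

```text
t 5.97 q [-0.428  0.409  1.895  0.004  0.84   0.068] p [ 488.9 -209.2  110.8] F [ 0.2  1.2 -4.2] M [-0.06  0.1   0.03] w 55.7
x axis [ 0.878 -0.478 -0.003] yaw -28.6 y axis [-0.001  0.004 -1.   ]
```

View pics/over.png

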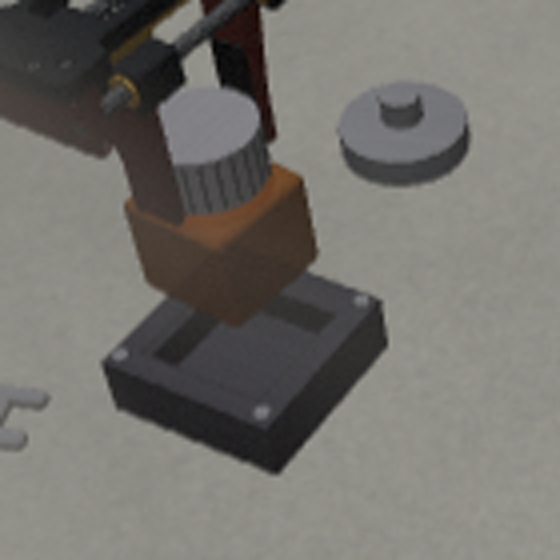

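View pics/overt.png

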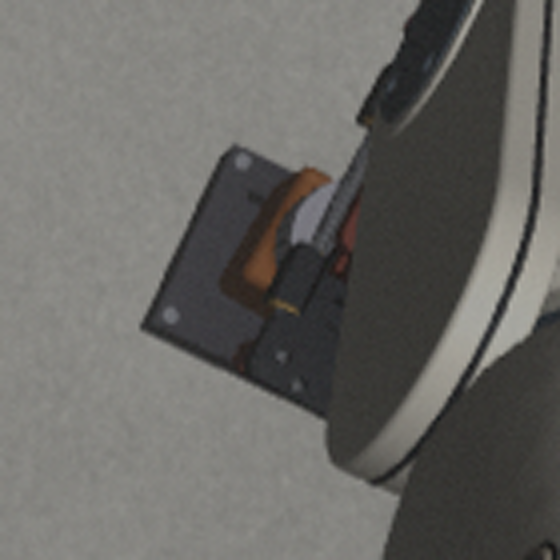

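Run:
```python
from h import *
d=np.load("over.npz");q=lambda x,y:(x/4+90-0.4,y/4+110-.4)
for n,z,pts in(("shoulder",130,((127,207),(216,250),(303,181))),("bottom",74,((147,278),(238,325),(317,253))),("holder",35,((104,365),(277,432),(384,306)))):
    P=np.array([plane(d,*q(*p),z)[:2] for p in pts]);c=(P[0]+P[2])/2
    print(n,P.round(1).tolist(),"centre",c.round(1),"ang",[np.degrees(np.arctan2(*(P[1]-P[k])[::-1]))%90 for k in(0,2)],"sides",[np.hypot(*(P[1]-P[k])) for k in(0,2)])
# cap top ellipse centre / range of shoulder
w=cloud(d);z=w[...,2];m=(z>126)&(z<134)&(w[...,0]>430)
hsv=cv2.cvtColor(d["img"],cv2.COLOR_RGB2HSV);m&=(hsv[...,1]>110)
print("shoulder cloud",cv2.minAreaRect(w[m][:,:2].astype(np.float32)),np.median(z[m]))
```

```text
shoulder [[504.3, -246.2], [532.8, -199.2], [484.8, -167.6]] centre [ 494.5 -206.9] ang [np.float64(58.77873680926614), np.float64(56.68549619051899)] sides [np.float64(54.97628419746376), np.float64(57.43783349744772)]
bottom [[493.3, -251.2], [524.9, -200.5], [474.2, -170.7]] centre [ 483.8 -210.9] ang [np.float64(58.10652364226683), np.float64(59.54836338730879)] sides [np.float64(59.730315594905456), np.float64(58.792507345769295)]
holder [[515.4, -275.9], [558.0, -182.3], [471.7, -142.2]] centre [ 493.5 -209.1] ang [np.float64(65.5404171419983), np.float64(65.08254702256642)] sides [np.float64(102.89573010876828), np.float64(95.16279319929293)]
shoulder cloud ((501.5429992675781, -192.82334899902344), (28.802017211914062, 62.23502731323242), 45.87042999267578) 129.89199378890123
```

```bash
cat > ang.py <<'E'
from h import *
def ang(f,zb,box,dbg=None):
    d=np.load(f);hsv=cv2.cvtColor(d["img"],cv2.COLOR_RGB2HSV);w=cloud(d)
    m=((hsv[...,0]<20)&(hsv[...,1]>90)).astype(np.uint8);M=np.zeros_like(m);M[box[2]:box[3],box[0]:box[1]]=m[box[2]:box[3],box[0]:box[1]]
    M=cv2.morphologyEx(M,cv2.MORPH_CLOSE,np.ones((3,3)))
    n,l,st,_=cv2.connectedComponentsWithStats(M);k=1+np.argmax(st[1:,4]);M=(l==k)
    us=np.where(M.any(0))[0];bot=np.array([np.where(M[:,u])[0].max() for u in us])+0.5
    i=np.argmax(bot);um=us[i]
    out=[]
    for s in(-1,1):
        e=us[0] if s<0 else us[-1]
        sel=(us>min(e,um)+4)&(us<max(e,um)-3)
        P=np.array([plane(d,u,v,zb)[:2] for u,v in zip(us[sel],bot[sel])],np.float32)
        vx,vy,x,y=cv2.fitLine(P,cv2.DIST_HUBER,0,.01,.01).ravel();out.append((np.degrees(np.arctan2(vy,vx))%90,np.array([x,y]),np.array([vx,vy]),len(P)))
    A=np.c_[out[0][2],-out[1][2]];s=np.linalg.solve(A,out[1][1]-out[0][1]);c=out[0][1]+s[0]*out[0][2]
    cen=c.copy()
    for o in out:
        v=o[2]*(1 if o[2]@(o[1]-c)>0 else -1);cen=cen+31*v
    print(f,"angles",[(round(o[0],1),o[3]) for o in out],"near corner",c.round(1),"centre",cen.round(1),us[0],us[-1],um)
if __name__=="__main__":
    ang("scene0.npz",0,(320,372,170,215));ang("grip.npz",0,(320,375,170,215));ang("lift.npz",81,(320,385,140,190));ang("over.npz",74,(118,172,148,195))
E
python3 ang.py
```

```text
scene0.npz angles [(np.float32(32.2), 9), (np.float32(32.8), 18)] near corner [509.5 180.4] centre [466.5 189.9] 326 369 343
grip.npz angles [(np.float32(32.2), 8), (np.float32(46.6), 23)] near corner [515.5 184.2] centre [466.8 189. ] 327 374 343
lift.npz angles [(np.float32(33.2), 11), (np.float32(35.1), 19)] near corner [510.8 182.7] centre [467.  191.1] 332 378 351Traceback (most recent call last):
  File "ang.py", line 21, in <module>
    ang("scene0.npz",0,(320,372,170,215));ang("grip.npz",0,(320,375,170,215));ang("lift.npz",81,(320,385,140,190));ang("over.npz",74,(118,172,148,195))
                                                                                                                   ~~~^^^^^^^^^^^^^^^^^^^^^^^^^^^^^^^^^
  File "ang.py", line 14, in ang
    vx,vy,x,y=cv2.fitLine(P,cv2.DIST_HUBER,0,.01,.01).ravel();out.append((np.degrees(np.arctan2(vy,vx))%90,np.array([x,y]),np.array([vx,vy]),len(P)))
              ~~~~~~~~~~~^^^^^^^^^^^^^^^^^^^^^^^^^^^^
cv2.error: OpenCV(4.12.0) /io/opencv/modules/imgproc/src/linefit.cpp:618: error: (-215:Assertion failed) npoints2 >= 0 || npoints3 >= 0 in function 'fitLine'
```

```bash
sed -i 's/hsv\[...,1\]>90)/hsv[...,1]>TH)/; s/^from h/TH=90\nfrom h/' ang.py
python3 - <<'E'
import ang,numpy as np,cv2
d=np.load("over.npz");hsv=cv2.cvtColor(d["img"],cv2.COLOR_RGB2HSV)
for v in(168,178,185):print([hsv[v,u].tolist() for u in(120,125,130,140,150,160,168)])
for t in(50,65,80):
    ang.TH=t
    try: ang.ang("over.npz",74,(118,172,148,195))
    except Exception as e:print(t,"x")
    try: ang.ang("lift.npz",81,(320,385,140,190))
    except Exception as e:print(t,"x")
E
```

```text
[[26, 13, 137], [13, 60, 76], [14, 67, 76], [12, 125, 110], [12, 91, 76], [14, 93, 63], [17, 50, 97]]
[[23, 15, 139], [23, 17, 138], [13, 81, 72], [12, 78, 65], [12, 70, 62], [12, 73, 59], [30, 9, 114]]
[[26, 13, 142], [30, 13, 140], [15, 5, 100], [11, 85, 63], [11, 72, 60], [0, 10, 52], [160, 11, 70]]
over.npz angles [(np.float32(57.2), 19), (np.float32(60.7), 12)] near corner [ 528.7 -200.2] centre [ 484.9 -211.1] 121 168 148
lift.npz angles [(np.float32(33.4), 11), (np.float32(50.9), 25)] near corner [518.9 187.1] centre [469.  189.6] 331 383 350
over.npz angles [(np.float32(55.8), 17), (np.float32(59.2), 14)] near corner [ 527.8 -201.5] centre [ 483.8 -211.2] 121 168 146
lift.npz angles [(np.float32(31.4), 11), (np.float32(50.8), 25)] near corner [519.3 186.7] centre [468.8 190.1] 331 383 350
80 x
lift.npz angles [(np.float32(33.2), 11), (np.float32(35.1), 19)] near corner [510.8 182.7] centre [467.  191.1] 332 378 351
```

Run:
```python
from h import *
d=np.load("overt.npz");hsv=cv2.cvtColor(d["img"],cv2.COLOR_RGB2HSV);w=cloud(d);z=w[...,2]
# jar shoulder: range band 124..136 left boundary
m=(z>122)&(z<138)&(hsv[...,0]<22)&(hsv[...,1]>60)
v0,u0=np.where(m);print(len(v0),u0.min(),u0.max(),v0.min(),v0.max())
m[:, :340]=0;m[:,385:]=0;m[:170]=0;m[235:]=0
L=[]
for v in range(170,235):
    u=np.where(m[v])[0]
    if len(u)>1: L.append((u.min(),v))
L=np.array(L);print(L.T.tolist())
g=cv2.cvtColor(d["img"],cv2.COLOR_RGB2GRAY)
P=np.array([plane(d,u-.5,v,130)[:2] for u,v in L[3:-5]],np.float32);f=cv2.fitLine(P,cv2.DIST_HUBER,0,.01,.01).ravel();print("jar",np.degrees(np.arctan2(f[1],f[0]))%90,f)
H=[]
for v in range(182,208):
    u=np.where((g[v,320:360]<85))[0]
    if len(u): H.append((320+u.min()-.5,v))
P=np.array([plane(d,u,v,35)[:2] for u,v in H],np.float32);h=cv2.fitLine(P,cv2.DIST_HUBER,0,.01,.01).ravel();print("holder",np.degrees(np.arctan2(h[1],h[0]))%90,h)
for f,c in((f,31),(h,50)):
    n=np.array([-f[1],f[0]]);n*=np.sign(n[1]);print("dist of line from (488.9,-210)",n@(f[2:]-np.array([488.9,-210])))
```

```text
175 352 374 181 212
[[368, 366, 366, 365, 364, 364, 363, 363, 362, 362, 361, 360, 360, 359, 359, 358, 358, 357, 357, 355, 355, 354, 354, 353, 353, 352, 352, 352, 353, 354, 356], [181, 182, 183, 184, 185, 186, 187, 188, 189, 190, 191, 192, 193, 194, 195, 196, 197, 198, 199, 200, 201, 202, 203, 204, 205, 206, 207, 208, 209, 210, 211]]
jar 58.68814 [   0.8543513    -0.51969594  500.3487     -179.95209   ]
holder 62.987255 [ 8.9090550e-01 -4.5418870e-01  5.1520538e+02 -1.6414021e+02]
dist of line from (488.9,-210) 31.62131233666661
dist of line from (488.9,-210) 52.804344393488655
```

The jar has slipped about 5 degrees in the grip during the carry: the top view gives 58.7° for the jar and about 63.5° for the holder. I correct this while lowering to just above the pocket.

>>> jog_arm(
  steps=[
    {"dp": [0, -0.01, 0], "turn": [0, 0, 0.028], "claw": 0},
    {"dp": [0, -0.01, -0.1], "turn": [0, 0, 0.028], "claw": 0},
    {"dp": [0, -0.01, -0.2], "turn": [0, 0, 0.028], "claw": 0},
    {"dp": [0, -0.01, -0.3], "turn": [0, 0, 0.028], "claw": 0},
    {"dp": [0, -0.01, -0.38], "turn": [0, 0, 0.028], "claw": 0},
    {"dp": [0, -0.01, -0.42], "turn": [0, 0, 0.028], "claw": 0},
    {"dp": [0, -0.01, -0.42], "turn": [0, 0, 0.028], "claw": 0},
    {"dp": [0, -0.01, -0.42], "turn": [0, 0, 0.028], "claw": 0},
  ],
)

```text
t: 6.63
ee_pos: [488.8, -209.9, 76.9]
orientation: [-1.543, 0.324, -0.32]
ft_force: [0.7, 0.0, -2.9]
width: 55.3
```

```bash
python3 look.py scene low 160 180;python3 look.py top lowt 362 209; python3 st.py
python3 - <<'E'
from h import *
d=np.load("lowt.npz");hsv=cv2.cvtColor(d["img"],cv2.COLOR_RGB2HSV);w=cloud(d);z=w[...,2]
m=(z>85)&(z<103)&(hsv[...,0]<22)&(hsv[...,1]>60);m[:, :335]=0;m[:,385:]=0
L=np.array([(np.where(m[v])[0].min(),v) for v in range(170,235) if m[v].sum()>1]);print(L.T.tolist())
P=np.array([plane(d,u-.5,v,94)[:2] for u,v in L[3:-6]],np.float32);f=cv2.fitLine(P,cv2.DIST_HUBER,0,.01,.01).ravel()
n=np.array([-f[1],f[0]]);n*=np.sign(n[1]);print("jar",np.degrees(np.arctan2(f[1],f[0]))%90,n@(f[2:]-np.array([489,-210.5])))
E
```

```text
t 6.73 q [-0.43   0.464  1.91   0.004  0.77  -0.021] p [ 489.2 -210.1   77.4] F [-0.8  0.1 -3.9] M [-0.05  0.04  0.02] w 55.8
x axis [ 0.917 -0.399 -0.002] yaw -23.5 y axis [-0.001  0.003 -1.   ]
[[362, 361, 360, 360, 359, 358, 358, 358, 357, 357, 356, 356, 355, 355, 355, 354, 353, 353, 353, 352, 351, 351, 351, 350, 350, 349, 349, 349, 349, 350, 352, 353], [184, 185, 186, 187, 188, 189, 190, 191, 192, 193, 194, 195, 196, 197, 198, 199, 200, 201, 202, 203, 204, 205, 206, 207, 208, 209, 210, 211, 212, 213, 214, 215]]
jar 63.987236 31.82922119545492
```

View pics/low.png

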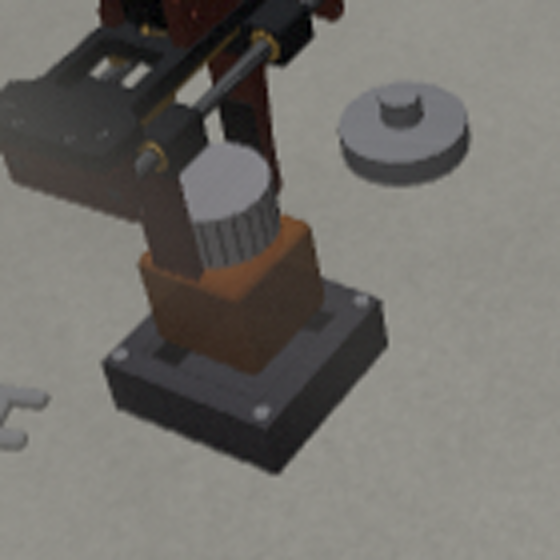

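View pics/lowt.png

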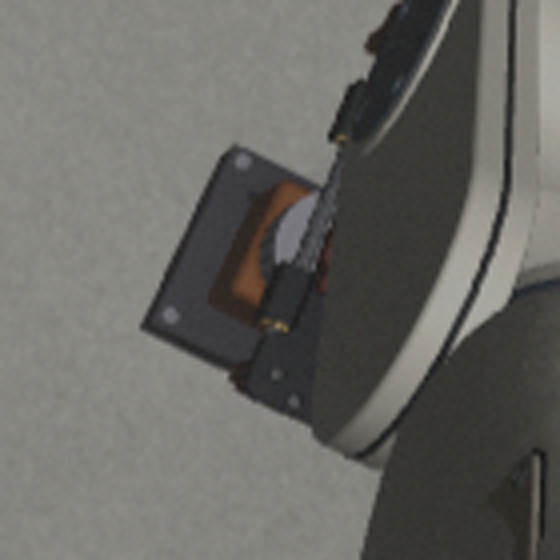

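The jar is now parallel to the holder at 64.0° and over the pocket; in the scene view its base is at (150,200). I lower it, checking the force.

>>> jog_arm(
  steps=[
    {"dp": [0, 0, -0.04], "turn": [0, 0, 0], "claw": 0},
    {"dp": [0, 0, -0.08], "turn": [0, 0, 0], "claw": 0},
    {"dp": [0, 0, -0.12], "turn": [0, 0, 0], "claw": 0},
    {"dp": [0, 0, -0.16], "turn": [0, 0, 0], "claw": 0},
    {"dp": [0, 0, -0.19], "turn": [0, 0, 0], "claw": 0},
  ],
)

```text
t: 7.15
ee_pos: [489.0, -210.0, 61.8]
orientation: [-1.544, 0.324, -0.321]
ft_force: [-0.9, -0.4, -4.0]
width: 55.8
```

```bash
python3 st.py
```

```text
t 7.15 q [-0.43   0.49   1.916  0.004  0.738 -0.022] p [ 489.  -210.    61.8] F [-0.9 -0.4 -4. ] M [-0.08  0.08 -0.  ] w 55.8
x axis [ 0.917 -0.399 -0.003] yaw -23.5 y axis [-0.001  0.003 -1.   ]
```

>>> jog_arm(
  steps=[
    {"dp": [0, 0, -0.04], "turn": [0, 0, 0], "claw": 0},
    {"dp": [0, 0, -0.08], "turn": [0, 0, 0], "claw": 0},
    {"dp": [0, 0, -0.12], "turn": [0, 0, 0], "claw": 0},
    {"dp": [0, 0, -0.16], "turn": [0, 0, 0], "claw": 0},
    {"dp": [0, 0, -0.18], "turn": [0, 0, 0], "claw": 0},
    {"dp": [0, 0, -0.18], "turn": [0, 0, 0], "claw": 0},
  ],
)

```text
t: 7.65
ee_pos: [489.0, -209.9, 47.2]
orientation: [-1.543, 0.324, -0.32]
ft_force: [-0.8, -0.8, -4.4]
width: 55.8
```

```bash
python3 look.py scene home 160 180; python3 st.py
```

```text
t 7.7 q [-0.43   0.515  1.921  0.004  0.709 -0.022] p [ 489.  -210.    47.3] F [ 0.   0.2 -2.9] M [-0.13  0.08  0.02] w 55.9
x axis [ 0.917 -0.399 -0.003] yaw -23.5 y axis [-0.001  0.003 -1.   ]
```

View pics/home.png

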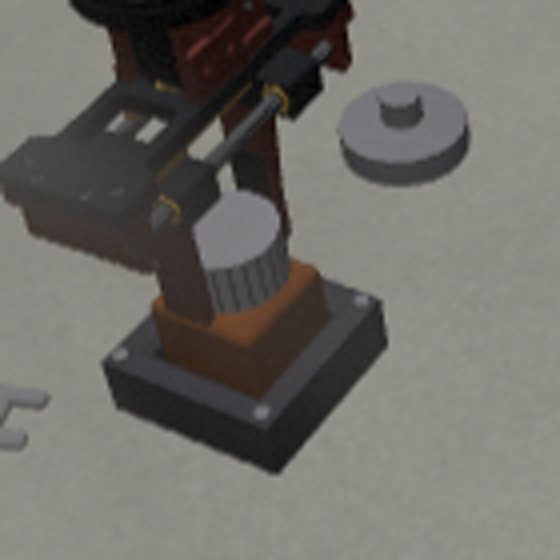

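>>> jog_arm(
  steps=[
    {"dp": [0, 0, -0.012], "turn": [0, 0, 0], "claw": 0},
    {"dp": [0, 0, -0.025], "turn": [0, 0, 0], "claw": 0},
    {"dp": [0, 0, -0.025], "turn": [0, 0, 0], "claw": 0},
  ],
)

```text
t: 7.95
ee_pos: [489.5, -209.7, 46.7]
orientation: [-1.543, 0.323, -0.321]
ft_force: [-4.1, 5.0, 14.5]
width: 55.8
```

```bash
python3 st.py
```

```text
t 7.95 q [-0.429  0.516  1.92   0.005  0.707 -0.022] p [ 489.5 -209.7   46.7] F [-4.1  5.  14.5] M [ 0.74  0.73 -0.07] w 55.8
x axis [ 0.917 -0.4   -0.002] yaw -23.5 y axis [-0.001  0.004 -1.   ]
```

>>> jog_arm(
  steps=[
    {"dp": [-0.005, -0.003, 0], "turn": [0, 0, 0], "claw": 0},
    {"dp": [-0.005, -0.003, 0], "turn": [0, 0, 0], "claw": 0},
    {"dp": [-0.005, -0.003, 0], "turn": [0, 0, 0], "claw": 0},
    {"dp": [-0.005, -0.003, 0], "turn": [0, 0, 0], "claw": 0},
  ],
)

```text
t: 8.28
ee_pos: [489.7, -210.0, 47.0]
orientation: [-1.543, 0.323, -0.322]
ft_force: [-0.1, 2.4, 2.9]
width: 55.9
```

```bash
python3 st.py
```

```text
t 8.28 q [-0.43   0.515  1.921  0.005  0.707 -0.023] p [ 489.7 -210.    47. ] F [-0.1  2.4  2.9] M [ 0.28  0.08 -0.03] w 55.9
x axis [ 0.917 -0.4   -0.001] yaw -23.6 y axis [ 0.     0.004 -1.   ]
```

>>> jog_arm(
  steps=[
    {"dp": [0, 0, 0], "turn": [0, 0, 0.02], "claw": 0},
    {"dp": [0, 0, 0.002], "turn": [0, 0, 0.045], "claw": 0},
    {"dp": [0, 0, 0.004], "turn": [0, 0, 0.07], "claw": 0},
    {"dp": [0, 0, 0.006], "turn": [0, 0, 0.095], "claw": 0},
    {"dp": [0, 0, 0.008], "turn": [0, 0, 0.12], "claw": 0},
    {"dp": [0, 0, 0.01], "turn": [0, 0, 0.14], "claw": 0},
    {"dp": [0, 0, 0.01], "turn": [0, 0, 0.14], "claw": 0},
  ],
)

```text
t: 8.87
ee_pos: [489.9, -210.3, 47.8]
orientation: [-1.568, -0.024, 0.025]
ft_force: [0.6, 1.0, -0.5]
width: 55.3
```

```bash
python3 look.py scene tw1 160 180; python3 st.py
```

```text
t 8.92 q [-0.429  0.515  1.919  0.004  0.71  -0.46 ] p [ 489.9 -210.4   47.8] F [ 0.5 -0.1 -1.2] M [-0.23 -0.1   0.04] w 55.9
x axis [ 1.     0.028 -0.001] yaw 1.6 y axis [-0.001  0.003 -1.   ]
```

View pics/tw1.png

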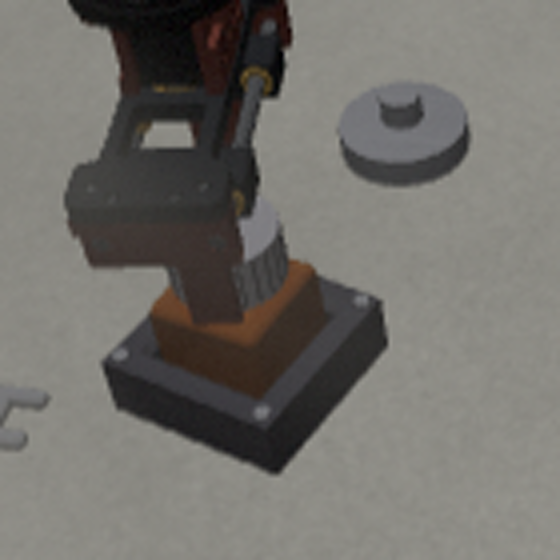

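>>> jog_arm(
  steps=[
    {"dp": [0, 0, 0.002], "turn": [0, 0, 0.02], "claw": 0},
    {"dp": [0, 0, 0.005], "turn": [0, 0, 0.045], "claw": 0},
    {"dp": [0, 0, 0.007], "turn": [0, 0, 0.07], "claw": 0},
  ],
)

```text
t: 9.17
ee_pos: [489.8, -210.2, 48.2]
orientation: [-1.559, -0.194, 0.196]
ft_force: [0.2, 2.0, -0.5]
width: 55.7
```

```bash
python3 st.py
```

```text
t 9.17 q [-0.429  0.514  1.919  0.003  0.711 -0.68 ] p [ 489.8 -210.2   48.2] F [ 0.2  2.  -0.5] M [ 0.2  -0.09 -0.29] w 55.7
x axis [ 0.969  0.246 -0.001] yaw 14.2 y axis [-0.002  0.003 -1.   ]
```

>>> jog_arm(
  steps=[
    {"dp": [0, 0, 0.002], "turn": [0, 0, 0.03], "claw": 0},
    {"dp": [0, 0, 0.005], "turn": [0, 0, 0.06], "claw": 0},
    {"dp": [0, 0, 0.008], "turn": [0, 0, 0.09], "claw": 0},
  ],
)

```text
t: 9.42
ee_pos: [489.8, -210.1, 49.0]
orientation: [-1.527, -0.416, 0.418]
ft_force: [-1.8, 2.8, 8.2]
width: 55.9
```

```bash
python3 st.py
```

```text
t 9.42 q [-0.429  0.513  1.918  0.002  0.714 -0.963] p [ 489.8 -210.1   49. ] F [-1.8  2.8  8.2] M [ 0.3   0.21 -0.17] w 55.9
x axis [ 0.861  0.508 -0.001] yaw 30.5 y axis [-0.002  0.003 -1.   ]
```

>>> jog_arm(
  steps=[
    {"dp": [0, 0, 0.005], "turn": [0, 0, 0.03], "claw": 0},
    {"dp": [0, 0, 0.01], "turn": [0, 0, 0.06], "claw": 0},
    {"dp": [0, 0, 0.02], "turn": [0, 0, 0.09], "claw": 0},
    {"dp": [0, 0, 0.025], "turn": [0, 0, 0.12], "claw": 0},
    {"dp": [0, 0, 0.025], "turn": [0, 0, 0.14], "claw": 0},
    {"dp": [0, 0, 0.025], "turn": [0, 0, 0.14], "claw": 0},
  ],
)

```text
t: 9.92
ee_pos: [489.8, -210.3, 51.0]
orientation: [-1.432, -0.756, 0.76]
ft_force: [0.6, 0.3, -0.4]
width: 55.8
```

```bash
python3 look.py scene tw2 160 180; python3 st.py
```

```text
t 9.97 q [-0.428  0.51   1.917 -0.     0.719 -1.397] p [ 489.8 -210.2   51. ] F [ 0.6 -0.7 -1. ] M [0.02 0.01 0.07] w 55.7
x axis [ 0.566  0.825 -0.001] yaw 55.6 y axis [-0.003  0.001 -1.   ]
```

View pics/tw2.png

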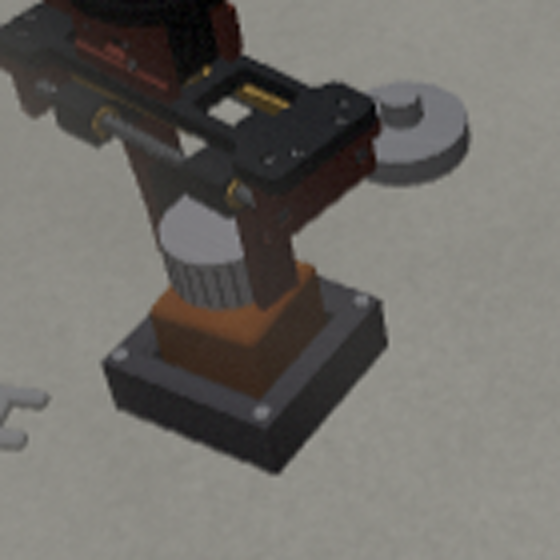

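79° turned and the cap is 4 mm up, with only its own weight on the wrist, so the thread has let go. A small test lift next.

>>> jog_arm(
  steps=[
    {"dp": [0, 0, 0.02], "turn": [0, 0, 0], "claw": 0},
    {"dp": [0, 0, 0.04], "turn": [0, 0, 0], "claw": 0},
    {"dp": [0, 0, 0.06], "turn": [0, 0, 0], "claw": 0},
  ],
)

```text
t: 10.22
ee_pos: [489.8, -210.3, 55.9]
orientation: [-1.433, -0.753, 0.756]
ft_force: [0.6, 0.2, -0.1]
width: 55.8
```

```bash
python3 look.py scene l1 160 180; python3 st.py
```

```text
t 10.27 q [-0.428  0.501  1.915 -0.     0.729 -1.396] p [ 490.  -210.3   56.2] F [-0.1  0.5  0.1] M [-0.05 -0.04 -0.01] w 55.7
x axis [ 0.567  0.824 -0.001] yaw 55.5 y axis [-0.003  0.001 -1.   ]
```

View pics/l1.png

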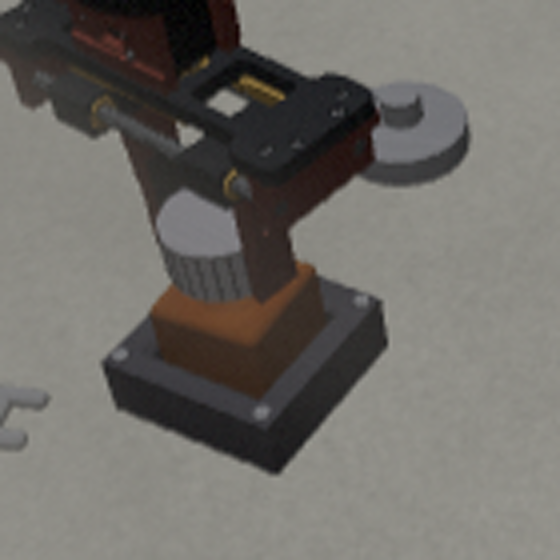

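>>> jog_arm(
  steps=[
    {"dp": [0, 0, 0.1], "turn": [0, 0, 0], "claw": 0},
    {"dp": [0, 0, 0.2], "turn": [0, 0, 0], "claw": 0},
    {"dp": [0, 0, 0.35], "turn": [0, 0, 0], "claw": 0},
    {"dp": [0, 0, 0.47], "turn": [0, 0, 0], "claw": 0},
    {"dp": [0, 0, 0.51], "turn": [0, 0, 0], "claw": 0},
    {"dp": [0, 0, 0.51], "turn": [0, 0, 0], "claw": 0},
    {"dp": [0, 0, 0.51], "turn": [0, 0, 0], "claw": 0},
    {"dp": [0, 0, 0.51], "turn": [0, 0, 0], "claw": 0},
    {"dp": [0, 0, 0.51], "turn": [0, 0, 0], "claw": 0},
    {"dp": [0, 0, 0.51], "turn": [0, 0, 0], "claw": 0},
  ],
)

```text
t: 11.1
ee_pos: [489.7, -210.2, 96.5]
orientation: [-1.432, -0.753, 0.757]
ft_force: [-0.5, 0.0, -0.1]
width: 55.9
```

```bash
python3 look.py scene fin 160 180; python3 st.py
python3 - <<'E'
from h import *
d=np.load("fin.npz");w=cloud(d);z=w[...,2];hsv=cv2.cvtColor(d["img"],cv2.COLOR_RGB2HSV)
am=(hsv[...,0]<20)&(hsv[...,1]>80)&(w[...,1]<-150)&(w[...,1]>-280)&(w[...,0]>430)&(z>55)
r=z[am&(abs(z-66)<12)];print("shoulder z",np.median(r[r>60]),am.sum())
cap=(hsv[...,2]>85)&(z>110)&(z<165)&(w[...,0]>440)&(w[...,0]<530)&(w[...,1]<-170)&(w[...,1]>-245)
print("cap z",np.percentile(z[cap],[2,10,50,98]),cap.sum())
top=cap&(z>144);A=np.c_[w[top][:,:2],np.ones(top.sum())];c=np.linalg.lstsq(A,z[top],rcond=None)[0];print("top plane tilt",c[:2],"mean",w[top].mean(0))
E
```

```text
t 11.15 q [-0.428  0.434  1.899 -0.     0.813 -1.396] p [ 489.7 -210.2   96.6] F [ 0.3  0.3 -0.3] M [-0.08 -0.02  0.03] w 55.8
x axis [ 0.567  0.824 -0.001] yaw 55.5 y axis [-0.004  0.002 -1.   ]
shoulder z 66.65409521333979 1708
cap z [123.45275776 150.64855756 152.59100467 154.44998433] 327
top plane tilt [-0.00296     0.01115389] mean [ 496.62684276 -218.06719736  152.69224723]
```

View pics/fin.png

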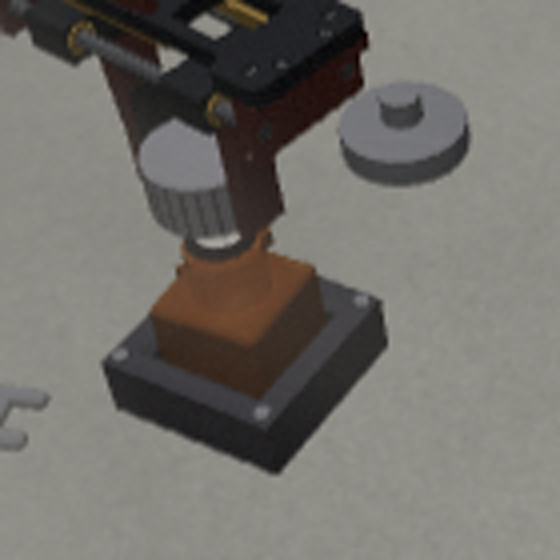

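The cap is held level: its top is at z 152.7, so the rim is about 20.7 mm above the mouth at 102. The jar shoulder is at 66.6, which means it is home (10 + 56), and the neck is bare. I hand in.

```bash
python3 -c "
from workcell import ctrl
print(ctrl.close_job())"
```

```text
the job is handed in; nothing more can be done
None
```

I put the square jar in the holder, unscrewed its cap and handed the job in at about 11 s, with the cap still held over the open jar. The hand-in reports no verdict.

- **Seating:** The jar met the pocket floor at the expected height, with a push of about 14 N.
- **Unscrewing:** I turned the cap 79° anticlockwise, then lifted it with only about its own weight on the wrist.
- **Jar at the end:** The shoulder is at 66.7 mm (expected 66), so the jar is home.
- **Cap at the end:** The cap's top is at 152.7 mm, which puts its rim about 21 mm above the mouth. The cap is level within about 0.01 rad, and the grip reads 55.8 mm wide on the 56 mm cap.

**Disagreements**
- The camera showed the fingertips about 26 mm above the reported TCP. I went by the camera, and closing on the 56 mm cap confirmed it.
- The jar was about 5° off its expected angle after the carry. I turned it back before lowering it into the pocket.
- The two views put the holder's centre up to about 3 mm apart. The jar still went in without touching the sides.
- I did not take a last full view of the bench. No unexpected force showed up, and the close pictures showed nothing displaced.

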